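# Strip the kiln's socket base and sort its plug-ins

### The job

The kiln's socket base is due for service: pull all three plug-ins out of it, past their sprung catches. Put the two flat-handled fuse carriers in the shallow oblong dish and the box-shaped timer in the deep square tub, and leave the bottle, brush jar, paint bowl and saucers where they stand.

Things in the scene. Friction and masses are not known exactly. Their poses are not given: they have to be found in the camera images.
- base: Black plastic socket base fixed to the bench, 235 (x) x 90 (y) x 45 mm, one plug-in in each of three sockets at x = -75, 0, +75 mm; which is where changes. Steel spring housings on its +y flank reach 61 mm from the centre line, 39 mm high. A sprung catch holds each plug-in: pull straight up, firmly (about 12 N); it is clear after 26 mm. Origin: centre of the underside.
- fuse_a: White plastic fuse carrier, 96 mm tall, 120 g. Foot (30 x 22 x 26 mm) sunk in a socket; above it a 60 x 34 x 8 mm flange rests on the base's top face; from 34 to 96 mm over the origin stands a flat ribbed handle 50 (x) x 16 mm (y): grip it across y. Origin: centre of the foot's underside, 26 mm below the base's top face when plugged in; z up.
- fuse_b: Second, same as fuse_a: white plastic fuse carrier, 96 mm tall, 120 g. Foot (30 x 22 x 26 mm) sunk in a socket; above it a 60 x 34 x 8 mm flange rests on the base's top face; from 34 to 96 mm over the origin stands a flat ribbed handle 50 (x) x 16 mm (y): grip it across y. Origin: centre of the foot's underside, 26 mm below the base's top face when plugged in; z up.
- timer: White plastic timer, 96 mm tall, 160 g. Foot (30 x 22 x 26 mm) sunk in a socket; above it a 60 x 34 x 8 mm flange rests on the base's top face; from 34 to 90 mm over the origin is a box-shaped case 46 (x) x 40 mm (y), with a round black dial (26 mm, 6 mm high) on top: grip the case across y. Origin: centre of the foot's underside, 26 mm below the base's top face when plugged in; z up.
- fuse_a_mid (a point): Middle of fuse_a, 48 mm above its origin along its z axis.
- fuse_b_mid (a point): Middle of fuse_b, 48 mm above its origin along its z axis.
- timer_mid (a point): Middle of the timer, 48 mm above its origin along its z axis.
- dish: Shallow oblong white ceramic dish standing loose on the bench, open on top, 220 (x) x 140 (y) x 60 mm high, walls and floor 6 mm thick, 0.9 kg. Origin: centre of the underside.
- tub: Deep square white ceramic tub standing loose on the bench, open on top, 150 x 150 x 95 mm high, walls and floor 6 mm thick, 0.9 kg. Origin: centre of the underside.
- bottle: Bystander: white plastic bottle with a red cap, 66 mm across, 190 mm tall. Origin: centre of the underside.
- brush_jar: Bystander: green glass jar 72 mm across and 90 mm tall with three brushes standing in it, up to 180 mm high. Origin: centre of the underside.
- paint_bowl: Bystander: terracotta bowl 90 mm across, 45 mm high. Origin: centre of the underside.
- saucers: Bystander: pile of four white saucers 100 mm across, 38 mm high. Origin: centre of the underside.

How it is judged (in metres and radians):
At the end, for the whole second after the job is handed in: Both fuse carriers lie or stand at rest in the dish (their middles inside its walls and no more than 65 mm over its underside), the timer at rest in the tub (its middle inside the walls and below the rim), with dish and tub level (x of fuse_a_mid in the frame of dish between -0.104 and 0.104 m and y of fuse_a_mid in the frame of dish between -0.064 and 0.064 m and z of fuse_a_mid in the frame of dish between 0 and 0.065 m and linear speed of each of fuse_a, fuse_b, timer below 0.03 m/s and x of fuse_b_mid in the frame of dish between -0.104 and 0.104 m and y of fuse_b_mid in the frame of dish between -0.064 and 0.064 m and z of fuse_b_mid in the frame of dish between 0 and 0.065 m and x of timer_mid in the frame of tub between -0.069 and 0.069 m and y of timer_mid in the frame of tub between -0.069 and 0.069 m and z of timer_mid in the frame of tub between 0 and 0.095 m and angle between each of dish, tub's own z axis and vertical below 0.1 rad); the robot touches nothing.
It fails at once if the bottle is shoved more than 30 mm or tipped (distance of bottle from where it was at the start of the episode above 0.03 m or angle between bottle's own z axis and vertical above 0.35 rad).
It fails at once if the jar of brushes is shoved more than 30 mm or tipped (distance of brush_jar from where it was at the start of the episode above 0.03 m or angle between brush_jar's own z axis and vertical above 0.35 rad).
It fails at once if the paint bowl is shoved more than 30 mm or tipped (distance of paint_bowl from where it was at the start of the episode above 0.03 m or angle between paint_bowl's own z axis and vertical above 0.35 rad).
It fails at once if the pile of saucers is shoved more than 30 mm or tipped (distance of saucers from where it was at the start of the episode above 0.03 m or angle between saucers's own z axis and vertical above 0.35 rad).
It also fails if it takes over 72 s, if anything falls off the work surface, if the arm or the gripper's body presses on something with over 40 N, if the wrist force passes 120 N, or if a joint passes its speed limit or range.

### The arm

A 6-joint arm with a two-finger parallel gripper is mounted at the origin on the work surface. World frame = base frame: x ahead of the robot, y to its left, z up, the work surface at z = 0. Lengths are in mm, angles in rad, forces in N, time in s.
With the tool pointing down it reaches from about 275 to 1000 mm from the base axis. Payload 8.4 kg.
Tool frame: the origin (TCP) lies at the very end of the fingers, on their centre line; the grasp point (between the pads) lies 19 mm behind it; z points along the fingers, y is the direction in which the jaws open and shut (so a half turn about z gives the same grasp; the last joint's range is limited). The gripper opens to 85 mm and grips with 20 to 120 N. Pads are 22 mm wide; open, the fingers measure 114 mm over their backs; the gripper's body (76 mm by 85 mm) begins 54 mm behind the grasp point. The pads swing forward as they close: fully open they stand 13 mm farther back than shut.
Start: joints at [-1.122, 0.353, 1.633, -0, 1.155, -0.002], TCP at [272.303, -562.565, 231.281] pointing down, gripper open.
Joint ranges: [-2.63, 2.63], [-0.92, 2.1], [0.06, 2.66], [-1.3, 4.44], [0, 2.69], [-3.02, 3.02]. Speed limits (rad/s): [2.22, 2.22, 2.79, 3.14, 3.14, 3.14].

### API

Orientations are given as [roll, pitch, yaw] about the fixed x, y, z axes, in that order (R = Rz(yaw) Ry(pitch) Rx(roll)).
In Python, from rig import r gives the robot as it stands.
- The arm moves only by the tool move_arm, never from a script. Its argument "increments" is a list of rows, each an object of numbers: "tx", "ty", "tz": the shift along the tool's x, y, z in cm; "rx", "ry", "rz": the turn, a rotation vector about the tool's x, y, z in degrees; "gripper": the gripper's target within -1 to 1 (fully open at 1, half-way at 0, shut at -1). A call has 1 to 12 rows; each row shifts and turns the commanded pose from where the row before left it, along the tool's axes as they then stand; what a row does not reach is not made up. A row lasts 1/10 s, in which the tool goes at most 50 mm and 8.59 degrees, less where a joint would pass 70% of its speed; a pose out of reach is approached as far as the arm can. A call is refused whole if a number of a shift passes 5 or a number of a turn 8.59, either way. A call with a gripper value outside its range is refused whole. The fingers move at their own pace and stop on an object; "squeeze" is the grip in N (left out, the last holds). Time passes only in rows, so rows that do not move let the fingers close. It gives the time, the measured TCP pose, the force and the opening at its end, in the units of the state.
- r.sense(): the state, without advancing time (a new reading comes with each control period).
- r.grab_frame(name): name is "side" or "top" or "wrist"; returns (picture, depth): 420x560x3 uint8, red, green, blue; 420x560 float32, mm along the optical axis (not along the pixel's ray), 0 where there is no reading.
- r.camera_model(name): a dict with "fx", "fy", "cx", "cy" (pixels), "R" (3x3) and "t" (3): a world point X has camera coordinates R X + t; the wrist camera has in their place "hand_eye" (4x4, takes a point from camera to tool coordinates, whose origin is the TCP and whose axes are the flange's). Camera axes: x right, y down, z forward; pixel columns grow to the right and rows downward; lengths in mm; the calibration is good to about 2 mm. A picture is of the moment at which its call begins: read the wrist's pose just before it. camera_model takes no time and is no camera call.
- r.sign_off(): hands the job in, once; it reports no verdict.
Trained networks look in the newest picture that a camera, given by its name, has taken for a name from the list of things; names that differ only in an ending like _2 or _b are one class to them, and where a whole thing is asked for, a point or a joint stands for the part that bears it (a point fixed in the world has none). Each returns a list of dicts, best first, with "confidence" (0 to 1); they miss things now and then, are a little off and sometimes report something else, mostly with a low value. They report only what shows in the picture. A call takes as long as a camera call.
- r.cut_out(query, camera): "mask" (420x560 bool, what is visible of it) and "bbox" ([left, top, right, bottom] in pixels, round what is visible of it).
- r.place_of(query, camera): "location" ([row, column] in pixels: a listed point, or the origin of a listed thing).
The state is a dict: "clock": time; "qpos": joint angles; "qvel": joint speeds; "joint_efforts": joint torques, N m; "eef_pos": TCP position; "tcp_rot": TCP orientation; "contact_force": force on the tool from outside, world axes, zero at the start; "wrist_torque": the same for the moment, N m; "opening": opening from 0.0 (shut) to 1.0 (fully open).
Only numpy, scipy, OpenCV 4.12 (cv2) and the standard library are available. Lean on these libraries where they do the work, as an engineer would, in place of code of your own. Each camera call takes 0.05 s, during which the arm holds its last target. There are 200 camera calls.

## Working session

There is one attempt and no reset: what is moved stays moved. The work goes in short steps, Python scripts to look and compute and a tool call to move; the robot and the scene stay as the last step left them, time stands still between calls to the robot, and variables do not carry over. Pictures are saved under pics/ and viewed, about 8 in all and at most 12, crops included, and the job is handed in when it is done.

Besides the shell and the picture viewer there is one more tool, called after ">>>" as name(argument=value, ...), one argument or row to a line, values as JSON. move_arm: Moves the arm, as the interface text tells. Its arguments: {"type":"object","properties":{"increments":{"type":"array","items":{"type":"object","properties":{"tx":{"type":"number"},"ty":{"type":"number"},"tz":{"type":"number"},"rx":{"type":"number"},"ry":{"type":"number"},"rz":{"type":"number"},"gripper":{"type":"number"}}}},"squeeze":{"type":"number"}},"required":["increments"]}

```bash
mkdir -p pics
cat > h.py <<'E'
import numpy as np, cv2
from rig import r
def cloud(cam,depth,mask,pose=None):
    m=r.camera_model(cam); v,u=np.nonzero(mask&(depth>0)); z=depth[v,u]
    P=np.c_[(u-m['cx'])/m['fx']*z,(v-m['cy'])/m['fy']*z,z]
    if cam!='wrist': return (P-m['t'])@np.array(m['R'])
    H=np.array(m['hand_eye']); P=P@H[:3,:3].T+H[:3,3]
    from scipy.spatial.transform import Rotation as Ro
    return P@Ro.from_euler('xyz',pose['tcp_rot']).as_matrix().T+pose['eef_pos']
E
python3 - <<'E'
from h import *
s=r.sense();print(s)
for c in('top','side'):
    im,d=r.grab_frame(c);cv2.imwrite(f'pics/{c}0.png',im[:,:,::-1]);np.save(f'{c}0.npy',d)
    for q in('base','fuse_a','timer','dish','tub','bottle','brush_jar','paint_bowl','saucers'):
        for o in r.cut_out(q,c)[:3]:
            if o['confidence']<.3: continue
            P=cloud(c,d,o['mask'])
            if len(P)<5: continue
            hi=P[P[:,2]>np.percentile(P[:,2],95)-8]
            (cx,cy),wh,a=cv2.minAreaRect(hi[:,:2].astype(np.float32))
            print(c,q,round(o['confidence'],2),o['bbox'],'ztop',np.percentile(P[:,2],95).round(),'rect',round(cx),round(cy),np.round(wh),round(a,1))
E
```

```text
{'clock': 0.0, 'qpos': array([-1.12238154e+00,  3.53647464e-01,  1.63413404e+00,  1.59800101e-05,
        1.15522386e+00, -2.39946508e-03]), 'qvel': array([-9.05478102e-04, -1.10152609e-03,  4.63377072e-04,  6.47670583e-04,
       -1.25444398e-03,  5.72036141e-05]), 'joint_efforts': array([ 1.28154039e-03, -6.05253053e+01, -3.42070985e+01, -3.74075000e-06,
        9.25235421e-03,  3.89479578e-05]), 'eef_pos': array([ 272.10648303, -562.11918586,  230.56216065]), 'tcp_rot': array([-3.14017998e+00, -1.80004501e-05,  4.50807779e-01]), 'contact_force': array([-0.27760382, -0.17122401,  0.41867658]), 'wrist_torque': array([ 0.02618047, -0.03251615, -0.03694037]), 'opening': 0.9982874272154165}
top base 0.92 [365.7, 157.2, 426.4, 263.7] ztop 49.0 rect 563 -247 [236. 101.] 4.6
top fuse_a 0.97 [392.8, 193.7, 413.4, 223.3] ztop 117.0 rect 563 -252 [48. 17.] 3.3
top fuse_a 0.86 [382.9, 159.0, 406.4, 188.4] ztop 117.0 rect 638 -246 [50. 17.] 6.7
top timer 0.63 [395.6, 224.3, 422.2, 253.8] ztop 116.0 rect 488 -258 [45. 40.] 4.4
top dish 0.9 [245.1, 173.3, 321.5, 284.7] ztop 60.0 rect 521 9 [140.
[... 836 characters left out ...]
-255 [43. 37.] 3.5
side dish 0.64 [240.1, 191.1, 368.2, 285.9] ztop 60.0 rect 517 10 [143. 221.] 76.2
side dish 0.3 [179.2, 161.3, 215.3, 250.4] ztop 187.0 rect 715 113 [29. 31.] 25.4
side tub 0.93 [152.0, 250.7, 284.2, 386.9] ztop 95.0 rect 535 278 [151. 152.] 78.1
side bottle 0.97 [178.0, 163.7, 213.1, 250.2] ztop 186.0 rect 713 114 [26. 27.] 17.6
side bottle 0.4 [317.0, 272.5, 378.5, 320.7] ztop 37.0 rect 371 117 [ 97. 101.] 9.3
side brush_jar 0.89 [234.6, 118.9, 258.7, 190.0] ztop 165.0 rect 766 -144 [57. 55.] 38.1
side paint_bowl 0.69 [375.4, 204.7, 414.4, 239.3] ztop 45.0 rect 361 -130 [86. 89.] 12.9
side saucers 0.73 [317.8, 269.3, 377.7, 324.0] ztop 37.0 rect 371 117 [ 98. 100.] 38.3
```

View pics/top0.png

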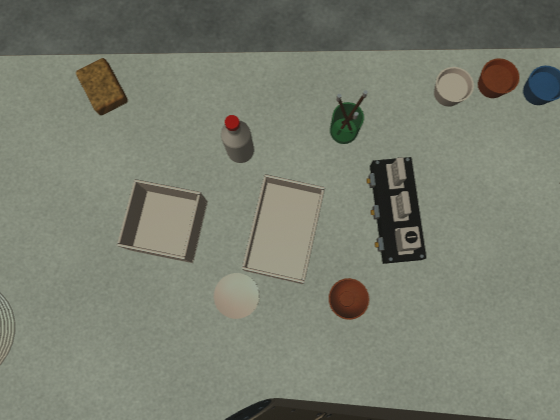

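View pics/side0.png

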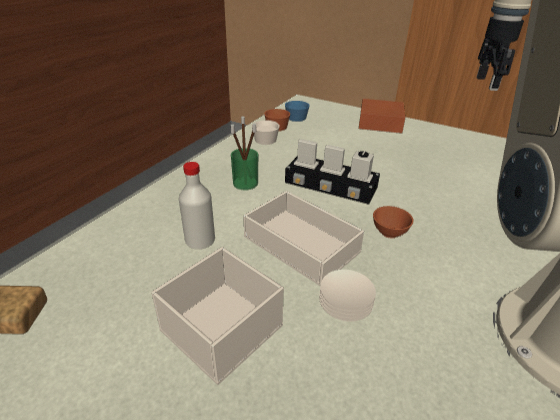

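The pictures agree with the detections: the timer is in the near socket (~485,-256), the two fuses are at x≈561 and 636, and the dish and tub lie to the left. Moving above the timer.

>>> move_arm(
  increments=[
    {"tx": 3.25, "ty": -1.82, "gripper": 1},
    {"tx": 3.25, "ty": -1.82},
    {"tx": 3.25, "ty": -1.82},
    {"tx": 3.25, "ty": -1.82},
    {"tx": 3.25, "ty": -1.82},
    {"tx": 3.25, "ty": -1.82},
    {"tx": 3.25, "ty": -1.82},
    {"tx": 3.25, "ty": -1.82},
    {"tx": 3.25, "ty": -1.82},
    {"tx": 3.25, "ty": -1.82},
    {"rz": 7.1},
    {"rz": 7.1},
  ],
)

```text
invalid input
```

>>> move_arm(
  increments=[
    {"rz": 7.1},
    {},
    {},
  ],
)

```text
invalid input
```

```bash
cat > w.py <<'E'
from h import *
import sys
s=r.sense();im,d=r.grab_frame('wrist');cv2.imwrite(f'pics/{sys.argv[1]}.png',im[:,:,::-1])
print(s['eef_pos'].round(1),np.degrees(s['tcp_rot']).round(1),s['contact_force'].round(1),s['opening'])
for q in sys.argv[2:]:
    for o in r.cut_out(q,'wrist')[:3]:
        P=cloud('wrist',d,o['mask'],s)
        if len(P)<20 or o['confidence']<.3: continue
        z=np.percentile(P[:,2],95);hi=P[P[:,2]>z-12]
        (a,b),wh,an=cv2.minAreaRect(hi[:,:2].astype(np.float32))
        print(q,round(o['confidence'],2),o['bbox'],'ztop',z.round(),'rect',round(a,1),round(b,1),np.round(wh),round(an,1))
E
python3 w.py w1 timer fuse_a base
```

```text
[ 272.3 -562.6  231.3] [180.   -0.   25.8] [ 0.3  0.8 -0.8] 1.001311740169481
```

>>> move_arm(
  increments=[
    {"tx": 3.25, "ty": -1.82, "tz": 0, "rx": 0, "ry": 0, "rz": 0, "gripper": 1},
    {"tx": 3.25, "ty": -1.82, "tz": 0, "rx": 0, "ry": 0, "rz": 0, "gripper": 1},
    {"tx": 3.25, "ty": -1.82, "tz": 0, "rx": 0, "ry": 0, "rz": 0, "gripper": 1},
    {"tx": 3.25, "ty": -1.82, "tz": 0, "rx": 0, "ry": 0, "rz": 0, "gripper": 1},
    {"tx": 3.25, "ty": -1.82, "tz": 0, "rx": 0, "ry": 0, "rz": 0, "gripper": 1},
    {"tx": 3.25, "ty": -1.82, "tz": 0, "rx": 0, "ry": 0, "rz": 0, "gripper": 1},
    {"tx": 3.25, "ty": -1.82, "tz": 0, "rx": 0, "ry": 0, "rz": 0, "gripper": 1},
    {"tx": 3.25, "ty": -1.82, "tz": 0, "rx": 0, "ry": 0, "rz": 0, "gripper": 1},
    {"tx": 3.25, "ty": -1.82, "tz": 0, "rx": 0, "ry": 0, "rz": 0, "gripper": 1},
    {"tx": 3.25, "ty": -1.82, "tz": 0, "rx": 0, "ry": 0, "rz": 0, "gripper": 1},
    {"tx": 0, "ty": 0, "tz": 0, "rx": 0, "ry": 0, "rz": 7.1, "gripper": 1},
    {"tx": 0, "ty": 0, "tz": 0, "rx": 0, "ry": 0, "rz": 7.1, "gripper": 1},
  ],
  squeeze=40,
)

```text
clock: 2.4
eef_pos: [486.3, -256.0, 231.3]
tcp_rot: [3.142, -0.0, 0.2]
contact_force: [-0.7, -0.0, 0.9]
opening: 0.993
```

>>> move_arm(
  increments=[
    {"tx": 0, "ty": 0, "tz": 0, "rx": 0, "ry": 0, "rz": 7.1, "gripper": 1},
    {"rz": 0},
    {"tz": 0},
  ],
)

```text
invalid input
```

```bash
python3 w.py w1 timer fuse_a base
```

```text
[ 486.3 -256.   231.3] [180.   -0.   11.5] [-0.7 -0.   0.9] 0.9932854887496064
timer 0.67 [257.6, 163.2, 305.6, 234.0] ztop 116.0 rect 488.2 -258.4 [46. 40.] 4.7
fuse_a 0.73 [276.6, 0.0, 320.4, 73.9] ztop 116.0 rect 629.0 -246.9 [34. 17.] 4.6
fuse_a 0.69 [273.8, 88.4, 306.8, 149.8] ztop 116.0 rect 562.1 -252.4 [49. 17.] 4.8
base 0.92 [225.1, 0.6, 352.5, 233.7] ztop 46.0 rect 559.5 -247.6 [229. 100.] 4.7
base 0.38 [276.4, 0.2, 321.0, 75.3] ztop 116.0 rect 629.0 -246.9 [34. 17.] 4.6
```

>>> move_arm(
  increments=[
    {"tx": 0, "ty": 0, "tz": 0, "rx": 0, "ry": 0, "rz": 6.8, "gripper": 1},
    {"tx": 0.1, "ty": 0.2, "tz": 2, "rx": 0, "ry": 0, "rz": 0, "gripper": 1},
    {"tx": 0, "ty": 0, "tz": 2.2, "rx": 0, "ry": 0, "rz": 0, "gripper": 1},
    {"tx": 0, "ty": 0, "tz": 2, "rx": 0, "ry": 0, "rz": 0, "gripper": 1},
    {"tx": 0, "ty": 0, "tz": 2, "rx": 0, "ry": 0, "rz": 0, "gripper": 1},
    {"tx": 0, "ty": 0, "tz": 2, "rx": 0, "ry": 0, "rz": 0, "gripper": 1},
    {"tx": 0, "ty": 0, "tz": 2, "rx": 0, "ry": 0, "rz": 0, "gripper": 1},
    {"tx": 0, "ty": 0, "tz": 2, "rx": 0, "ry": 0, "rz": 0, "gripper": 1},
    {"tx": 0, "ty": 0, "tz": 2, "rx": 0, "ry": 0, "rz": 0, "gripper": 1},
    {"tx": 0, "ty": 0, "tz": 0, "rx": 0, "ry": 0, "rz": 0, "gripper": 1},
  ],
)

```text
clock: 3.6
eef_pos: [484.9, -258.6, 67.1]
tcp_rot: [-3.139, 0.004, 0.086]
contact_force: [-0.1, 1.0, 0.1]
opening: 0.999
```

>>> move_arm(
  increments=[
    {"tx": 0, "ty": 0, "tz": 0, "rx": 0, "ry": 0, "rz": 0, "gripper": -1},
    {"tx": 0, "ty": 0, "tz": 0, "rx": 0, "ry": 0, "rz": 0, "gripper": -1},
    {"tx": 0, "ty": 0, "tz": 0, "rx": 0, "ry": 0, "rz": 0, "gripper": -1},
    {"tx": 0, "ty": 0, "tz": 0, "rx": 0, "ry": 0, "rz": 0, "gripper": -1},
    {"tx": 0, "ty": 0, "tz": 0, "rx": 0, "ry": 0, "rz": 0, "gripper": -1},
    {"tx": 0, "ty": 0, "tz": 0, "rx": 0, "ry": 0, "rz": 0, "gripper": -1},
    {"tx": 0, "ty": 0, "tz": 0, "rx": 0, "ry": 0, "rz": 0, "gripper": -1},
    {"tx": 0, "ty": 0, "tz": 0, "rx": 0, "ry": 0, "rz": 0, "gripper": -1},
  ],
  squeeze=40,
)

```text
clock: 4.4
eef_pos: [487.3, -259.4, 70.4]
tcp_rot: [3.141, -0.001, 0.085]
contact_force: [-1.7, 1.4, 7.0]
opening: 0.462
```

>>> move_arm(
  increments=[
    {"tx": 0, "ty": 0, "tz": 0, "rx": 0, "ry": 0, "rz": 0, "gripper": -1},
    {"tx": 0, "ty": 0, "tz": -0.3, "rx": 0, "ry": 0, "rz": 0, "gripper": -1},
    {"tx": 0, "ty": 0, "tz": -0.5, "rx": 0, "ry": 0, "rz": 0, "gripper": -1},
    {"tx": 0, "ty": 0, "tz": -0.5, "rx": 0, "ry": 0, "rz": 0, "gripper": -1},
    {"tx": 0, "ty": 0, "tz": -0.5, "rx": 0, "ry": 0, "rz": 0, "gripper": -1},
    {"tx": 0, "ty": 0, "tz": -0.5, "rx": 0, "ry": 0, "rz": 0, "gripper": -1},
    {"tx": 0, "ty": 0, "tz": -0.7, "rx": 0, "ry": 0, "rz": 0, "gripper": -1},
    {"tx": 0, "ty": 0, "tz": -1, "rx": 0, "ry": 0, "rz": 0, "gripper": -1},
    {"tx": 0, "ty": 0, "tz": -2, "rx": 0, "ry": 0, "rz": 0, "gripper": -1},
    {"tx": 0, "ty": 0, "tz": -2, "rx": 0, "ry": 0, "rz": 0, "gripper": -1},
    {"tx": 0, "ty": 0, "tz": -2, "rx": 0, "ry": 0, "rz": 0, "gripper": -1},
    {"tx": 0, "ty": 0, "tz": -2, "rx": 0, "ry": 0, "rz": 0, "gripper": -1},
  ],
  squeeze=80,
)

```text
clock: 5.6
eef_pos: [486.6, -258.9, 190.8]
tcp_rot: [-3.142, -0.0, 0.084]
contact_force: [0.5, -0.2, -2.2]
opening: 0.457
```

```bash
python3 w.py w2 timer
python3 - <<'E'
import cv2
from rig import r
im,_=r.grab_frame('side');cv2.imwrite('pics/s2.png',im[80:260,200:480,::-1])
E
```

```text
[ 486.6 -258.9  190.8] [-180.    -0.     4.8] [ 0.5 -0.2 -2.2] 0.4574897379249653
timer 0.75 [222.8, 196.6, 331.4, 353.2] ztop 236.0 rect 488.9 -258.6 [44. 40.] 4.9
```

View pics/s2.png

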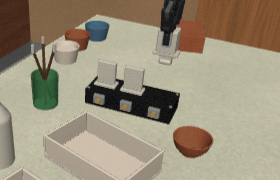

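The timer came out and is held at pixel (165,45) of the crop. Carrying it to the tub.

>>> move_arm(
  increments=[
    {"tx": 0.6, "ty": -3.5, "tz": 0, "rx": 0, "ry": 0, "rz": 0, "gripper": -1},
    {"tx": 0.6, "ty": -3.5, "tz": 0, "rx": 0, "ry": 0, "rz": 0, "gripper": -1},
    {"tx": 0.6, "ty": -3.5, "tz": 0, "rx": 0, "ry": 0, "rz": 0, "gripper": -1},
    {"tx": 0.6, "ty": -3.5, "tz": 0, "rx": 0, "ry": 0, "rz": 0, "gripper": -1},
    {"tx": 0.6, "ty": -3.5, "tz": 0, "rx": 0, "ry": 0, "rz": 0, "gripper": -1},
    {"tx": 0.6, "ty": -3.5, "tz": 0, "rx": 0, "ry": 0, "rz": 0, "gripper": -1},
    {"tx": 0.6, "ty": -3.5, "tz": 0, "rx": 0, "ry": 0, "rz": 0, "gripper": -1},
    {"tx": 0.6, "ty": -3.5, "tz": 0, "rx": 0, "ry": 0, "rz": 0, "gripper": -1},
    {"tx": 0.6, "ty": -3.5, "tz": 0, "rx": 0, "ry": 0, "rz": 0, "gripper": -1},
    {"tx": 0.6, "ty": -3.5, "tz": 0, "rx": 0, "ry": 0, "rz": 0, "gripper": -1},
    {"tx": 0.6, "ty": -3.5, "tz": 0, "rx": 0, "ry": 0, "rz": 0, "gripper": -1},
    {"tx": 0.6, "ty": -3.5, "tz": 0, "rx": 0, "ry": 0, "rz": 0, "gripper": -1},
  ],
)

```text
clock: 6.95
eef_pos: [522.2, 166.9, 188.1]
tcp_rot: [3.141, 0.002, 0.084]
contact_force: [-0.2, 0.4, -2.4]
opening: 0.464
```

>>> move_arm(
  increments=[
    {"tx": 0.7, "ty": -3.5, "tz": 0, "rx": 0, "ry": 0, "rz": 0, "gripper": -1},
    {"tx": 0.8, "ty": -3.5, "tz": 0, "rx": 0, "ry": 0, "rz": 0, "gripper": -1},
    {"tx": 0.8, "ty": -3.5, "tz": 0, "rx": 0, "ry": 0, "rz": 0, "gripper": -1},
    {"tx": 0, "ty": 0, "tz": 0, "rx": 0, "ry": 0, "rz": 5.6, "gripper": -1},
    {"tx": 0, "ty": 0, "tz": 0, "rx": 0, "ry": 0, "rz": 5.6, "gripper": -1},
    {"tx": 0, "ty": 0, "tz": 0, "rx": 0, "ry": 0, "rz": 5.6, "gripper": -1},
    {"tx": 0, "ty": 0, "tz": 0, "rx": 0, "ry": 0, "rz": 0, "gripper": -1},
  ],
)

```text
clock: 7.65
eef_pos: [536.4, 271.9, 188.0]
tcp_rot: [3.14, 0.002, -0.21]
contact_force: [-0.5, 0.7, -1.9]
opening: 0.457
```

>>> move_arm(
  increments=[
    {"tx": 0, "ty": -0.5, "tz": 1, "rx": 0, "ry": 0, "rz": 0, "gripper": -1},
    {"tx": 0, "ty": 0, "tz": 2, "rx": 0, "ry": 0, "rz": 0, "gripper": -1},
    {"tx": 0, "ty": 0, "tz": 2, "rx": 0, "ry": 0, "rz": 0, "gripper": -1},
    {"tx": 0, "ty": 0, "tz": 2, "rx": 0, "ry": 0, "rz": 0, "gripper": -1},
    {"tx": 0, "ty": 0, "tz": 2, "rx": 0, "ry": 0, "rz": 0, "gripper": -1},
    {"tx": 0, "ty": 0, "tz": 2, "rx": 0, "ry": 0, "rz": 0, "gripper": -1},
    {"tx": 0, "ty": 0, "tz": 1, "rx": 0, "ry": 0, "rz": 0, "gripper": -1},
    {"tx": 0, "ty": 0, "tz": 0.5, "rx": 0, "ry": 0, "rz": 0, "gripper": -1},
    {"tx": 0, "ty": 0, "tz": 0, "rx": 0, "ry": 0, "rz": 0, "gripper": -1},
  ],
)

```text
clock: 8.55
eef_pos: [538.0, 276.9, 63.7]
tcp_rot: [3.141, 0.001, -0.208]
contact_force: [1.3, -0.8, -0.8]
opening: 0.457
```

>>> move_arm(
  increments=[
    {"tx": 0, "ty": 0, "tz": 0.3, "rx": 0, "ry": 0, "rz": 0, "gripper": -1},
    {"tx": 0, "ty": 0, "tz": 0, "rx": 0, "ry": 0, "rz": 0, "gripper": -1},
    {"tx": 0, "ty": 0, "tz": 0, "rx": 0, "ry": 0, "rz": 0, "gripper": 0.4},
    {"tx": 0, "ty": 0, "tz": 0, "rx": 0, "ry": 0, "rz": 0, "gripper": 0.4},
    {"tx": 0, "ty": 0, "tz": 0, "rx": 0, "ry": 0, "rz": 0, "gripper": 0.4},
    {"tx": 0, "ty": 0, "tz": 0, "rx": 0, "ry": 0, "rz": 0, "gripper": 0.4},
    {"tx": 0, "ty": 0, "tz": 0, "rx": 0, "ry": 0, "rz": 0, "gripper": 0.4},
    {"tx": 0, "ty": 0, "tz": -2, "rx": 0, "ry": 0, "rz": 0, "gripper": 0.4},
    {"tx": 0, "ty": 0, "tz": -3, "rx": 0, "ry": 0, "rz": 0, "gripper": 0.4},
    {"tx": 0, "ty": 0, "tz": -4, "rx": 0, "ry": 0, "rz": 0, "gripper": 0.4},
    {"tx": 0, "ty": 0, "tz": -4, "rx": 0, "ry": 0, "rz": 0, "gripper": 0.4},
    {"tx": 0, "ty": 0, "tz": 0, "rx": 0, "ry": 0, "rz": 0, "gripper": 0.4},
  ],
)

```text
clock: 9.75
eef_pos: [541.2, 278.5, 197.2]
tcp_rot: [-3.136, -0.007, -0.209]
contact_force: [-0.0, 0.4, -0.3]
opening: 0.699
```

```bash
python3 w.py w3 timer tub
```

```text
[541.2 278.5 197.2] [-179.7   -0.4  -12. ] [-0.   0.4 -0.3] 0.6994052809299639
timer 0.92 [251.3, 172.2, 300.8, 243.1] ztop 103.0 rect 540.4 280.4 [40. 46.] 76.7
```

>>> move_arm(
  increments=[
    {"tx": 0.95, "ty": 3.66, "tz": 0, "rx": 0, "ry": 0, "rz": 0, "gripper": 1},
    {"tx": 0.95, "ty": 3.66, "tz": 0, "rx": 0, "ry": 0, "rz": 0, "gripper": 1},
    {"tx": 0.95, "ty": 3.66, "tz": 0, "rx": 0, "ry": 0, "rz": 0, "gripper": 1},
    {"tx": 0.95, "ty": 3.66, "tz": 0, "rx": 0, "ry": 0, "rz": 0, "gripper": 1},
    {"tx": 0.95, "ty": 3.66, "tz": 0, "rx": 0, "ry": 0, "rz": 0, "gripper": 1},
    {"tx": 0.95, "ty": 3.66, "tz": 0, "rx": 0, "ry": 0, "rz": 0, "gripper": 1},
    {"tx": 0.95, "ty": 3.66, "tz": 0, "rx": 0, "ry": 0, "rz": 0, "gripper": 1},
    {"tx": 0.95, "ty": 3.66, "tz": 0, "rx": 0, "ry": 0, "rz": 0, "gripper": 1},
    {"tx": 0.95, "ty": 3.66, "tz": 0, "rx": 0, "ry": 0, "rz": 0, "gripper": 1},
    {"tx": 0.95, "ty": 3.66, "tz": 0, "rx": 0, "ry": 0, "rz": 0, "gripper": 1},
    {"tx": 0.95, "ty": 3.66, "tz": 0, "rx": 0, "ry": 0, "rz": 0, "gripper": 1},
    {"tx": 0.95, "ty": 3.66, "tz": 0, "rx": 0, "ry": 0, "rz": 0, "gripper": 1},
  ],
)

```text
clock: 11.1
eef_pos: [557.5, -177.6, 189.4]
tcp_rot: [-3.141, 0.003, -0.209]
contact_force: [1.0, -0.3, -0.4]
opening: 0.999
```

>>> move_arm(
  increments=[
    {"tx": 0.95, "ty": 3.66, "tz": 0, "rx": 0, "ry": 0, "rz": 0, "gripper": 1},
    {"tx": 0.95, "ty": 3.66, "tz": 0, "rx": 0, "ry": 0, "rz": 0, "gripper": 1},
    {"tx": 0, "ty": 0, "tz": 0, "rx": 0, "ry": 0, "rz": -5.6, "gripper": 1},
    {"tx": 0, "ty": 0, "tz": 0, "rx": 0, "ry": 0, "rz": -5.6, "gripper": 1},
    {"tx": 0, "ty": 0, "tz": 0, "rx": 0, "ry": 0, "rz": -5.6, "gripper": 1},
    {"tx": 0, "ty": 0, "tz": 0, "rx": 0, "ry": 0, "rz": 0, "gripper": 1},
    {"tx": 0, "ty": 0, "tz": 0, "rx": 0, "ry": 0, "rz": 0, "gripper": 1},
  ],
)

```text
clock: 11.8
eef_pos: [561.4, -251.5, 190.0]
tcp_rot: [-3.141, 0.002, 0.082]
contact_force: [0.0, -0.0, 0.3]
opening: 1.002
```

```bash
python3 w.py w4 fuse_a dish
```

```text
[ 561.4 -251.5  190. ] [-1.799e+02  1.000e-01  4.700e+00] [ 0.  -0.   0.3] 1.0016434189099457
fuse_a 0.88 [253.5, 72.7, 299.3, 151.6] ztop 116.0 rect 637.2 -246.5 [50. 17.] 4.1
fuse_a 0.57 [260.5, 170.1, 295.2, 248.1] ztop 116.0 rect 563.3 -252.6 [49. 17.] 4.1
dish 0.91 [0.4, 92.8, 116.2, 327.8] ztop 60.0 rect 505.9 -82.7 [187. 221.] 81.2
```

>>> move_arm(
  increments=[
    {"tx": 0.1, "ty": 0.1, "tz": 1, "rx": 0, "ry": 0, "rz": 0, "gripper": 1},
    {"tx": 0, "ty": 0, "tz": 2, "rx": 0, "ry": 0, "rz": 0, "gripper": 1},
    {"tx": 0, "ty": 0, "tz": 2, "rx": 0, "ry": 0, "rz": 0, "gripper": 1},
    {"tx": 0, "ty": 0, "tz": 2, "rx": 0, "ry": 0, "rz": 0, "gripper": 1},
    {"tx": 0, "ty": 0, "tz": 2, "rx": 0, "ry": 0, "rz": 0, "gripper": 1},
    {"tx": 0, "ty": 0, "tz": 2, "rx": 0, "ry": 0, "rz": 0, "gripper": 1},
    {"tx": 0, "ty": 0, "tz": 0.9, "rx": 0, "ry": 0, "rz": 0, "gripper": 1},
    {"tx": 0, "ty": 0, "tz": 0, "rx": 0, "ry": 0, "rz": 0, "gripper": 1},
  ],
)

```text
clock: 12.75
eef_pos: [562.1, -252.3, 70.7]
tcp_rot: [-3.14, 0.002, 0.084]
contact_force: [-0.0, 1.0, -0.5]
opening: 1.001
```

>>> move_arm(
  increments=[
    {"tx": 0, "ty": 0, "tz": 0, "rx": 0, "ry": 0, "rz": 0, "gripper": -1},
    {"tx": 0, "ty": 0, "tz": 0, "rx": 0, "ry": 0, "rz": 0, "gripper": -1},
    {"tx": 0, "ty": 0, "tz": 0, "rx": 0, "ry": 0, "rz": 0, "gripper": -1},
    {"tx": 0, "ty": 0, "tz": 0, "rx": 0, "ry": 0, "rz": 0, "gripper": -1},
    {"tx": 0, "ty": 0, "tz": 0, "rx": 0, "ry": 0, "rz": 0, "gripper": -1},
    {"tx": 0, "ty": 0, "tz": 0, "rx": 0, "ry": 0, "rz": 0, "gripper": -1},
    {"tx": 0, "ty": 0, "tz": 0, "rx": 0, "ry": 0, "rz": 0, "gripper": -1},
    {"tx": 0, "ty": 0, "tz": 0, "rx": 0, "ry": 0, "rz": 0, "gripper": -1},
    {"tx": 0, "ty": 0, "tz": 0, "rx": 0, "ry": 0, "rz": 0, "gripper": -1},
    {"tx": 0, "ty": 0, "tz": 0, "rx": 0, "ry": 0, "rz": 0, "gripper": -1},
  ],
  squeeze=40,
)

```text
clock: 13.75
eef_pos: [563.4, -252.9, 72.8]
tcp_rot: [3.141, -0.0, 0.084]
contact_force: [-0.5, 1.1, 5.8]
opening: 0.185
```

>>> move_arm(
  increments=[
    {"tx": 0, "ty": 0, "tz": 0, "rx": 0, "ry": 0, "rz": 0, "gripper": -1},
    {"tx": 0, "ty": 0, "tz": -0.3, "rx": 0, "ry": 0, "rz": 0, "gripper": -1},
    {"tx": 0, "ty": 0, "tz": -0.5, "rx": 0, "ry": 0, "rz": 0, "gripper": -1},
    {"tx": 0, "ty": 0, "tz": -0.5, "rx": 0, "ry": 0, "rz": 0, "gripper": -1},
    {"tx": 0, "ty": 0, "tz": -0.5, "rx": 0, "ry": 0, "rz": 0, "gripper": -1},
    {"tx": 0, "ty": 0, "tz": -0.5, "rx": 0, "ry": 0, "rz": 0, "gripper": -1},
    {"tx": 0, "ty": 0, "tz": -0.7, "rx": 0, "ry": 0, "rz": 0, "gripper": -1},
    {"tx": 0, "ty": 0, "tz": -1, "rx": 0, "ry": 0, "rz": 0, "gripper": -1},
    {"tx": 0, "ty": 0, "tz": -2, "rx": 0, "ry": 0, "rz": 0, "gripper": -1},
    {"tx": 0, "ty": 0, "tz": -2, "rx": 0, "ry": 0, "rz": 0, "gripper": -1},
    {"tx": 0, "ty": 0, "tz": -2, "rx": 0, "ry": 0, "rz": 0, "gripper": -1},
    {"tx": 0, "ty": 0, "tz": -1, "rx": 0, "ry": 0, "rz": 0, "gripper": -1},
  ],
  squeeze=80,
)

```text
clock: 14.95
eef_pos: [563.9, -253.0, 184.8]
tcp_rot: [3.14, -0.002, 0.084]
contact_force: [0.0, -0.7, -0.8]
opening: 0.175
```

```bash
python3 w.py w5 fuse_a
```

```text
[ 563.9 -253.   184.8] [ 1.799e+02 -1.000e-01  4.800e+00] [ 0.  -0.7 -0.8] 0.17467472686660884
fuse_a 0.88 [254.4, 75.1, 298.8, 158.6] ztop 116.0 rect 637.6 -246.3 [49. 17.] 4.9
fuse_a 0.83 [246.8, 197.2, 306.5, 349.9] ztop 228.0 rect 568.0 -252.9 [42. 17.] 5.1
```

>>> move_arm(
  increments=[
    {"tx": -0.7, "ty": -3.12, "tz": 0, "rx": 0, "ry": 0, "rz": 0, "gripper": -1},
    {"tx": -0.8, "ty": -3.12, "tz": 0, "rx": 0, "ry": 0, "rz": 0, "gripper": -1},
    {"tx": -0.8, "ty": -3.12, "tz": 0, "rx": 0, "ry": 0, "rz": 0, "gripper": -1},
    {"tx": -0.8, "ty": -3.12, "tz": 0, "rx": 0, "ry": 0, "rz": 0, "gripper": -1},
    {"tx": -0.8, "ty": -3.12, "tz": 0, "rx": 0, "ry": 0, "rz": 0, "gripper": -1},
    {"tx": -0.8, "ty": -3.12, "tz": 0, "rx": 0, "ry": 0, "rz": 0, "gripper": -1},
    {"tx": -0.8, "ty": -3.12, "tz": 0, "rx": 0, "ry": 0, "rz": 0, "gripper": -1},
    {"tx": -0.8, "ty": -3.12, "tz": 0, "rx": 0, "ry": 0, "rz": 0, "gripper": -1},
    {"tx": -0.8, "ty": -3.12, "tz": 0, "rx": 0, "ry": 0, "rz": 0, "gripper": -1},
    {"tx": 0, "ty": 0, "tz": 0, "rx": 0, "ry": 0, "rz": 6.1, "gripper": -1},
    {"tx": 0, "ty": 0, "tz": 0, "rx": 0, "ry": 0, "rz": 6.1, "gripper": -1},
    {"tx": 0, "ty": 0, "tz": 0, "rx": 0, "ry": 0, "rz": 6.1, "gripper": -1},
  ],
)

```text
clock: 16.25
eef_pos: [468.0, 21.5, 181.5]
tcp_rot: [3.141, 0.001, -0.239]
contact_force: [0.6, 0.1, -0.7]
opening: 0.179
```

>>> move_arm(
  increments=[
    {"tx": 0, "ty": 0, "tz": 0, "rx": 0, "ry": 0, "rz": 0, "gripper": -1},
    {"tx": 0, "ty": 0, "tz": 2, "rx": 0, "ry": 0, "rz": 0, "gripper": -1},
    {"tx": 0, "ty": 0, "tz": 2, "rx": 0, "ry": 0, "rz": 0, "gripper": -1},
    {"tx": 0, "ty": 0, "tz": 2, "rx": 0, "ry": 0, "rz": 0, "gripper": -1},
    {"tx": 0, "ty": 0, "tz": 2, "rx": 0, "ry": 0, "rz": 0, "gripper": -1},
    {"tx": 0, "ty": 0, "tz": 2, "rx": 0, "ry": 0, "rz": 0, "gripper": -1},
    {"tx": 0, "ty": 0, "tz": 1, "rx": 0, "ry": 0, "rz": 0, "gripper": -1},
    {"tx": 0, "ty": 0, "tz": 0.6, "rx": 0, "ry": 0, "rz": 0, "gripper": -1},
    {"tx": 0, "ty": 0, "tz": 0, "rx": 0, "ry": 0, "rz": 0, "gripper": -1},
    {"tx": 0, "ty": 0, "tz": 0, "rx": 0, "ry": 0, "rz": 0, "gripper": -1},
  ],
)

```text
clock: 17.25
eef_pos: [469.2, 21.1, 66.8]
tcp_rot: [-3.141, -0.001, -0.235]
contact_force: [-0.2, -0.0, -0.5]
opening: 0.178
```

>>> move_arm(
  increments=[
    {"tx": 0, "ty": 0, "tz": 0.4, "rx": 0, "ry": 0, "rz": 0, "gripper": -1},
    {"tx": 0, "ty": 0, "tz": 0.3, "rx": 0, "ry": 0, "rz": 0, "gripper": -1},
    {"tx": 0, "ty": 0, "tz": 0, "rx": 0, "ry": 0, "rz": 0, "gripper": -1},
    {"tx": 0, "ty": 0, "tz": 0, "rx": 0, "ry": 0, "rz": 0, "gripper": 0},
    {"tx": 0, "ty": 0, "tz": 0, "rx": 0, "ry": 0, "rz": 0, "gripper": 0},
    {"tx": 0, "ty": 0, "tz": 0, "rx": 0, "ry": 0, "rz": 0, "gripper": 0},
    {"tx": 0, "ty": 0, "tz": 0, "rx": 0, "ry": 0, "rz": 0, "gripper": 0},
    {"tx": 0, "ty": 0, "tz": 0, "rx": 0, "ry": 0, "rz": 0, "gripper": 0},
    {"tx": 0, "ty": 0, "tz": -2, "rx": 0, "ry": 0, "rz": 0, "gripper": 0},
    {"tx": 0, "ty": 0, "tz": -4, "rx": 0, "ry": 0, "rz": 0, "gripper": 0},
    {"tx": 0, "ty": 0, "tz": -4, "rx": 0, "ry": 0, "rz": 0, "gripper": 0},
    {"tx": 0, "ty": 0, "tz": -2.6, "rx": 0, "ry": 0, "rz": 0, "gripper": 0},
  ],
)

```text
clock: 18.45
eef_pos: [469.4, 21.1, 187.8]
tcp_rot: [-3.141, -0.002, -0.235]
contact_force: [0.3, -0.2, -0.4]
opening: 0.499
```

```bash
python3 w.py w6 fuse_a dish
```

```text
[469.4  21.1 187.8] [-1.80e+02 -1.00e-01 -1.35e+01] [ 0.3 -0.2 -0.4] 0.49915966349284746
fuse_a 0.95 [261.6, 166.8, 295.8, 247.5] ztop 103.0 rect 469.2 21.0 [17. 50.] 77.4
dish 0.71 [187.8, 0.0, 366.9, 265.3] ztop 60.0 rect 520.6 8.9 [141. 218.] 76.5
```

>>> move_arm(
  increments=[
    {"tx": 2.5, "ty": 2.45, "tz": 0, "rx": 0, "ry": 0, "rz": 0, "gripper": 1},
    {"tx": 2.5, "ty": 2.45, "tz": 0, "rx": 0, "ry": 0, "rz": 0, "gripper": 1},
    {"tx": 2.5, "ty": 2.45, "tz": 0, "rx": 0, "ry": 0, "rz": 0, "gripper": 1},
    {"tx": 2.5, "ty": 2.45, "tz": 0, "rx": 0, "ry": 0, "rz": 0, "gripper": 1},
    {"tx": 2.5, "ty": 2.45, "tz": 0, "rx": 0, "ry": 0, "rz": 0, "gripper": 1},
    {"tx": 2.5, "ty": 2.45, "tz": 0, "rx": 0, "ry": 0, "rz": 0, "gripper": 1},
    {"tx": 2.5, "ty": 2.45, "tz": 0, "rx": 0, "ry": 0, "rz": 0, "gripper": 1},
    {"tx": 2.5, "ty": 2.45, "tz": 0, "rx": 0, "ry": 0, "rz": 0, "gripper": 1},
    {"tx": 2.5, "ty": 2.45, "tz": 0, "rx": 0, "ry": 0, "rz": 0, "gripper": 1},
    {"tx": 0, "ty": 0, "tz": 0, "rx": 0, "ry": 0, "rz": -6.1, "gripper": 1},
    {"tx": 0, "ty": 0, "tz": 0, "rx": 0, "ry": 0, "rz": -6.1, "gripper": 1},
    {"tx": 0, "ty": 0, "tz": 0, "rx": 0, "ry": 0, "rz": -6.1, "gripper": 1},
  ],
)

```text
clock: 19.8
eef_pos: [635.3, -245.8, 182.6]
tcp_rot: [-3.14, 0.003, 0.088]
contact_force: [1.0, -0.6, -0.2]
opening: 0.997
```

```bash
python3 w.py w7 fuse_a
```

```text
[ 635.3 -245.8  182.6] [-179.9    0.2    5. ] [ 1.  -0.6 -0.2] 0.9971164298164714
fuse_a 0.96 [257.6, 168.8, 296.3, 255.0] ztop 116.0 rect 638.2 -246.4 [49. 17.] 4.5
fuse_a 0.89 [2.5, 303.3, 50.0, 335.1] ztop 63.0 rect 561.0 -80.2 [ 15. 244.] 37.2
```

>>> move_arm(
  increments=[
    {"tx": 0.1, "ty": 0, "tz": 1, "rx": 0, "ry": 0, "rz": 0, "gripper": 1},
    {"tx": 0, "ty": 0, "tz": 2, "rx": 0, "ry": 0, "rz": 0, "gripper": 1},
    {"tx": 0, "ty": 0, "tz": 2, "rx": 0, "ry": 0, "rz": 0, "gripper": 1},
    {"tx": 0, "ty": 0, "tz": 2, "rx": 0, "ry": 0, "rz": 0, "gripper": 1},
    {"tx": 0, "ty": 0, "tz": 2, "rx": 0, "ry": 0, "rz": 0, "gripper": 1},
    {"tx": 0, "ty": 0, "tz": 1.5, "rx": 0, "ry": 0, "rz": 0, "gripper": 1},
    {"tx": 0, "ty": 0, "tz": 0.7, "rx": 0, "ry": 0, "rz": 0, "gripper": 1},
    {"tx": 0, "ty": 0, "tz": 0, "rx": 0, "ry": 0, "rz": 0, "gripper": 1},
    {"tx": 0, "ty": 0, "tz": 0, "rx": 0, "ry": 0, "rz": 0, "gripper": 1},
  ],
)

```text
clock: 20.8
eef_pos: [637.6, -245.8, 73.7]
tcp_rot: [3.141, -0.001, 0.084]
contact_force: [0.0, 0.6, 0.6]
opening: 0.998
```

>>> move_arm(
  increments=[
    {"tx": 0, "ty": 0, "tz": 0, "rx": 0, "ry": 0, "rz": 0, "gripper": -1},
    {"tx": 0, "ty": 0, "tz": 0, "rx": 0, "ry": 0, "rz": 0, "gripper": -1},
    {"tx": 0, "ty": 0, "tz": 0, "rx": 0, "ry": 0, "rz": 0, "gripper": -1},
    {"tx": 0, "ty": 0, "tz": 0, "rx": 0, "ry": 0, "rz": 0, "gripper": -1},
    {"tx": 0, "ty": 0, "tz": 0, "rx": 0, "ry": 0, "rz": 0, "gripper": -1},
    {"tx": 0, "ty": 0, "tz": 0, "rx": 0, "ry": 0, "rz": 0, "gripper": -1},
    {"tx": 0, "ty": 0, "tz": 0, "rx": 0, "ry": 0, "rz": 0, "gripper": -1},
    {"tx": 0, "ty": 0, "tz": 0, "rx": 0, "ry": 0, "rz": 0, "gripper": -1},
    {"tx": 0, "ty": 0, "tz": 0, "rx": 0, "ry": 0, "rz": 0, "gripper": -1},
    {"tx": 0, "ty": 0, "tz": 0, "rx": 0, "ry": 0, "rz": 0, "gripper": -1},
  ],
  squeeze=40,
)

```text
clock: 21.8
eef_pos: [637.3, -245.7, 73.5]
tcp_rot: [3.142, -0.0, 0.084]
contact_force: [-1.0, 0.6, 4.7]
opening: 0.177
```

>>> move_arm(
  increments=[
    {"tx": 0, "ty": 0, "tz": 0, "rx": 0, "ry": 0, "rz": 0, "gripper": -1},
    {"tx": 0, "ty": 0, "tz": -0.3, "rx": 0, "ry": 0, "rz": 0, "gripper": -1},
    {"tx": 0, "ty": 0, "tz": -0.5, "rx": 0, "ry": 0, "rz": 0, "gripper": -1},
    {"tx": 0, "ty": 0, "tz": -0.5, "rx": 0, "ry": 0, "rz": 0, "gripper": -1},
    {"tx": 0, "ty": 0, "tz": -0.5, "rx": 0, "ry": 0, "rz": 0, "gripper": -1},
    {"tx": 0, "ty": 0, "tz": -0.5, "rx": 0, "ry": 0, "rz": 0, "gripper": -1},
    {"tx": 0, "ty": 0, "tz": -0.7, "rx": 0, "ry": 0, "rz": 0, "gripper": -1},
    {"tx": 0, "ty": 0, "tz": -1, "rx": 0, "ry": 0, "rz": 0, "gripper": -1},
    {"tx": 0, "ty": 0, "tz": -2, "rx": 0, "ry": 0, "rz": 0, "gripper": -1},
    {"tx": 0, "ty": 0, "tz": -2, "rx": 0, "ry": 0, "rz": 0, "gripper": -1},
    {"tx": 0, "ty": 0, "tz": -2, "rx": 0, "ry": 0, "rz": 0, "gripper": -1},
    {"tx": 0, "ty": 0, "tz": -1, "rx": 0, "ry": 0, "rz": 0, "gripper": -1},
  ],
  squeeze=80,
)

```text
clock: 23.0
eef_pos: [638.1, -245.8, 186.0]
tcp_rot: [3.141, -0.003, 0.084]
contact_force: [0.7, -0.4, -0.2]
opening: 0.174
```

```bash
python3 w.py w8 fuse_a
```

```text
[ 638.1 -245.8  186. ] [179.9  -0.2   4.8] [ 0.7 -0.4 -0.2] 0.1738662822372002
fuse_a 0.85 [247.4, 193.5, 308.2, 351.9] ztop 228.0 rect 641.7 -245.9 [44. 17.] 4.7
fuse_a 0.59 [0.5, 307.4, 50.8, 368.9] ztop 67.0 rect 469.8 12.9 [51. 13.] 0.9
```

>>> move_arm(
  increments=[
    {"tx": -0.5, "ty": -3.1, "tz": 0, "rx": 0, "ry": 0, "rz": 0, "gripper": -1},
    {"tx": -0.6, "ty": -3.1, "tz": 0, "rx": 0, "ry": 0, "rz": 0, "gripper": -1},
    {"tx": -0.6, "ty": -3.1, "tz": 0, "rx": 0, "ry": 0, "rz": 0, "gripper": -1},
    {"tx": -0.6, "ty": -3.1, "tz": 0, "rx": 0, "ry": 0, "rz": 0, "gripper": -1},
    {"tx": -0.6, "ty": -3.1, "tz": 0, "rx": 0, "ry": 0, "rz": 0, "gripper": -1},
    {"tx": -0.6, "ty": -3.1, "tz": 0, "rx": 0, "ry": 0, "rz": 0, "gripper": -1},
    {"tx": -0.6, "ty": -3.1, "tz": 0, "rx": 0, "ry": 0, "rz": 0, "gripper": -1},
    {"tx": -0.6, "ty": -3.1, "tz": 0, "rx": 0, "ry": 0, "rz": 0, "gripper": -1},
    {"tx": 0, "ty": 0, "tz": 0, "rx": 0, "ry": 0, "rz": 6.1, "gripper": -1},
    {"tx": 0, "ty": 0, "tz": 0, "rx": 0, "ry": 0, "rz": 6.1, "gripper": -1},
    {"tx": 0, "ty": 0, "tz": 0, "rx": 0, "ry": 0, "rz": 6.1, "gripper": -1},
    {"tx": 0, "ty": 0, "tz": 0, "rx": 0, "ry": 0, "rz": 0, "gripper": -1},
  ],
)

```text
clock: 24.3
eef_pos: [568.8, -2.4, 182.4]
tcp_rot: [3.141, 0.002, -0.236]
contact_force: [-0.1, 2.1, 0.3]
opening: 0.179
```

```bash
python3 w.py w9 fuse_a dish
python3 - <<'E'
import cv2
from rig import r
im,_=r.grab_frame('side');cv2.imwrite('pics/s9.png',im[80:400,120:480,::-1])
E
```

```text
[568.8  -2.4 182.4] [ 1.80e+02  1.00e-01 -1.35e+01] [-0.1  2.1  0.3] 0.17913209884156994
fuse_a 0.74 [243.3, 193.6, 308.2, 353.2] ztop 225.0 rect 572.4 -3.7 [17. 45.] 76.2
fuse_a 0.74 [0.6, 262.5, 45.0, 341.1] ztop 82.0 rect 535.8 258.1 [ 5. 46.] 80.7
dish 0.79 [193.3, 134.6, 356.6, 348.6] ztop 61.0 rect 522.8 8.4 [140. 214.] 76.5
```

View pics/s9.png

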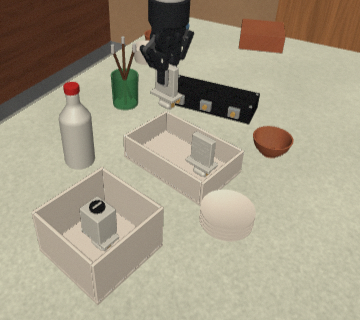

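The side view shows the first fuse upright in the dish at crop (203,152), the timer upright in the tub at (97,222), and the second fuse held over the dish. Lowering it.

>>> move_arm(
  increments=[
    {"tx": 0, "ty": 0, "tz": 2, "rx": 0, "ry": 0, "rz": 0, "gripper": -1},
    {"tx": 0, "ty": 0, "tz": 2, "rx": 0, "ry": 0, "rz": 0, "gripper": -1},
    {"tx": 0, "ty": 0, "tz": 2, "rx": 0, "ry": 0, "rz": 0, "gripper": -1},
    {"tx": 0, "ty": 0, "tz": 2, "rx": 0, "ry": 0, "rz": 0, "gripper": -1},
    {"tx": 0, "ty": 0, "tz": 2, "rx": 0, "ry": 0, "rz": 0, "gripper": -1},
    {"tx": 0, "ty": 0, "tz": 1, "rx": 0, "ry": 0, "rz": 0, "gripper": -1},
    {"tx": 0, "ty": 0, "tz": 0.6, "rx": 0, "ry": 0, "rz": 0, "gripper": -1},
    {"tx": 0, "ty": 0, "tz": 0.3, "rx": 0, "ry": 0, "rz": 0, "gripper": -1},
    {"tx": 0, "ty": 0, "tz": 0, "rx": 0, "ry": 0, "rz": 0, "gripper": -1},
    {"tx": 0, "ty": 0, "tz": 0, "rx": 0, "ry": 0, "rz": 0, "gripper": -1},
  ],
)

```text
clock: 25.5
eef_pos: [570.0, -2.6, 65.0]
tcp_rot: [-3.141, -0.001, -0.235]
contact_force: [0.8, -0.3, -0.4]
opening: 0.176
```

>>> move_arm(
  increments=[
    {"tx": 0, "ty": 0, "tz": 0.3, "rx": 0, "ry": 0, "rz": 0, "gripper": -1},
    {"tx": 0, "ty": 0, "tz": 0, "rx": 0, "ry": 0, "rz": 0, "gripper": -1},
    {"tx": 0, "ty": 0, "tz": 0, "rx": 0, "ry": 0, "rz": 0, "gripper": 0},
    {"tx": 0, "ty": 0, "tz": 0, "rx": 0, "ry": 0, "rz": 0, "gripper": 0},
    {"tx": 0, "ty": 0, "tz": 0, "rx": 0, "ry": 0, "rz": 0, "gripper": 0},
    {"tx": 0, "ty": 0, "tz": 0, "rx": 0, "ry": 0, "rz": 0, "gripper": 0},
    {"tx": 0, "ty": 0, "tz": 0, "rx": 0, "ry": 0, "rz": 0, "gripper": 0},
    {"tx": 0, "ty": 0, "tz": -2, "rx": 0, "ry": 0, "rz": 0, "gripper": 0},
    {"tx": 0, "ty": 0, "tz": -4, "rx": 0, "ry": 0, "rz": 0, "gripper": 0},
    {"tx": 0, "ty": 0, "tz": -4, "rx": 0, "ry": 0, "rz": 0, "gripper": 0},
    {"tx": 0, "ty": 0, "tz": -3, "rx": 0, "ry": 0, "rz": 0, "gripper": 0},
    {"tx": 0, "ty": 0, "tz": 0, "rx": 0, "ry": 0, "rz": 0, "gripper": 0},
  ],
)

```text
clock: 26.7
eef_pos: [572.1, -2.6, 195.8]
tcp_rot: [-3.14, -0.007, -0.235]
contact_force: [0.1, 0.4, 0.0]
opening: 0.504
```

```bash
python3 w.py w10 fuse_a dish
python3 - <<'E'
from h import *
im,d=r.grab_frame('side');cv2.imwrite('pics/s10.png',im[80:400,120:480,::-1])
for q in('dish','tub','timer','fuse_a','bottle','brush_jar','paint_bowl','saucers'):
    for o in r.cut_out(q,'side')[:2]:
        P=cloud('side',d,o['mask'])
        if len(P)>9 and o['confidence']>.5:
            z=np.percentile(P[:,2],95);hi=P[P[:,2]>z-8]
            print(q,round(o['confidence'],2),z.round(),np.round(cv2.minAreaRect(hi[:,:2].astype(np.float32))[0]))
E
```

```text
[572.1  -2.6 195.8] [-179.9   -0.4  -13.5] [0.1 0.4 0. ] 0.5035893403168035
fuse_a 0.95 [262.2, 270.7, 295.1, 353.6] ztop 103.0 rect 515.7 9.8 [ 16. 136.] 76.7
fuse_a 0.84 [260.9, 168.9, 294.8, 249.2] ztop 103.0 rect 570.1 -2.7 [17. 49.] 76.2
dish 0.87 [199.9, 136.5, 354.7, 351.1] ztop 60.0 rect 522.3 8.3 [140. 215.] 76.7
dish 0.75 60.0 [517.  11.]
tub 0.76 95.0 [535. 278.]
tub 0.64 103.0 [466.  23.]
timer 0.81 103.0 [537. 278.]
fuse_a 0.94 103.0 [567.  -0.]
fuse_a 0.83 103.0 [466.  23.]
bottle 0.64 187.0 [715. 113.]
brush_jar 0.86 162.0 [ 768. -143.]
paint_bowl 0.94 45.0 [ 360. -129.]
paint_bowl 0.57 162.0 [ 754. -137.]
saucers 0.89 37.0 [370. 118.]
```

View pics/s10.png

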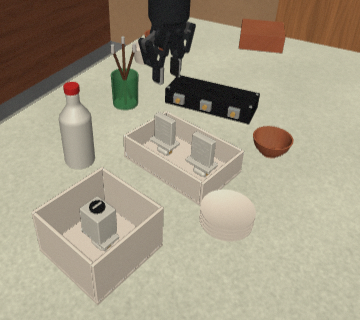

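The base is empty. Both fuses stand in the dish (crop (165,133) and (203,150)), the timer stands in the tub at (97,222), and the gripper is clear of everything. Handing in.

```bash
python3 -c "
from rig import r
print(r.sign_off())"
```

```text
the job is handed in; nothing more can be done
None
```

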